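# Change the ring fixture over to its next station

## Robot

A 6-joint arm with a two-finger parallel gripper is mounted at the origin on the work surface. World frame = base frame: x ahead of the robot, y to its left, z up, the work surface at z = 0. Lengths are in m, angles in rad, forces in N, time in s.
With the tool pointing down it reaches from about 0.15 to 0.775 m from the base axis. Payload 6.1 kg.
Tool frame: the origin (TCP) lies on the centre line of the jaws, within the pads' length; the fingertips stand 19 mm ahead of it and the grasp point (between the pads) is the TCP (ctrl.tip_reach is the distance from the TCP to the fingertips, in m); z points along the fingers, y is the direction in which the jaws open and shut (so a half turn about z gives the same grasp; the last joint's range is limited). The gripper opens to 85 mm and grips with 20 to 120 N. Pads are 22 mm wide; open, the fingers measure 114 mm over their backs; the gripper's body (76 mm by 85 mm) begins 54 mm behind the grasp point. The pads swing forward as they close: fully open they stand 13 mm farther back than shut.
Start: joints at [1.319, 0.126, -0.04, 1.405, 0, 1.571], TCP at [0.131, 0.508, 0.25] pointing down, gripper open.
Joint ranges: [-2.72, 2.72], [-0.95, 1.95], [-1.27, 1.35], [-1.78, 2.02], [-1.46, 1.47], [-3.14, 3.14]. Speed limits (rad/s): [2.39, 2.39, 3.01, 3.14, 3.14, 3.14].

## Interface

Orientations are given as a rotation vector (axis times angle).
In Python, from workcell import ctrl gives the robot as it stands.
- The arm moves only by the tool jog_arm, never from a script. Its argument "rows" is a list of rows, each a list of 2 entries, a list of its own where there are three numbers: the shift along the tool's x, y, z in cm, then the turn about the tool's z in rad. In form: [[[tx, ty, tz], yaw], ...]. A call has 1 to 20 rows; each row shifts and turns the pose as measured when the row begins, along the tool's axes as they then stand; what a row does not reach is not made up. A row lasts 1/12 s, in which the tool goes at most 41.7 mm and 7.16 degrees, less where a joint would pass 70% of its speed; a pose out of reach is approached as far as the arm can. A call is refused whole if a number of a shift passes 4.17 or a number of a turn 0.125, either way. A call with a gripper value outside its range is refused whole. "grip" is the closure, from 0 (fully open) to 1 (shut), set as the call begins (left out, the last holds). The fingers move at their own pace and stop on an object; "grip_force" is the grip in N (left out, the last holds). Time passes only in rows, so rows that do not move let the fingers close. It gives the time, the measured TCP pose, the force and the opening at its end, in the units of the state.
- ctrl.sense(): the state, without advancing time (a new reading comes with each control period).
- ctrl.capture(name): name is "scene" or "top"; returns a dict with "pixels" (400x640x3 uint8, red, green, blue), "fovy" (degrees; the focal length in pixels is half the picture's height over the tangent of half this angle, whatever the lens; pixels are square), "cx", "cy" (the principal point, pixels), "position" and "rotation" of the camera in the world. Camera axes: x right, y down, z forward; pixel columns grow to the right and rows downward; lengths in m; the calibration is good to about 2 mm. A picture is of the moment at which its call begins. There is no depth.
- ctrl.close_job(): hands the job in, once; it reports no verdict.
Trained networks look in a picture, given as the dict that the camera call returned (one of the last four; its "shot" number tells which), for a name from the list of things; names that differ only in an ending like _2 or _b are one class to them, and where a whole thing is asked for, a point or a joint stands for the part that bears it (a point fixed in the world has none). Each returns a list of dicts, best first, with "conf" (0 to 1); they miss things now and then, are a little off and sometimes report something else, mostly with a low value. They report only what shows in the picture. A call takes as long as a camera call.
- ctrl.cut_out(picture, name): "region" (400x640 bool, what is visible of it) and "position" ([column, row] in pixels, amid what is visible of it).
- ctrl.pinpoint(picture, name): "position" ([column, row] in pixels: a listed point, or the origin of a listed thing).
The state is a dict: "time": time; "qpos": joint angles; "joint_vel": joint speeds; "joint_efforts": joint torques, N m; "ee_pos": TCP position; "ee_rot": TCP orientation; "force": force on the tool from outside, world axes, zero at the start; "torque": the same for the moment, N m; "gripper_width": finger opening in m.
Only numpy, scipy, OpenCV 4.12 (cv2) and the standard library are available. Lean on these libraries where they do the work, as an engineer would, in place of code of your own. Each camera call takes 0.05 s, during which the arm holds its last target.

## Task

Change the rotary ring fixture over to its next station: first shut the air at the blue-grip lever, then pull up the red spring index knob, swing the dial one notch anticlockwise (seen from above) and let the pin drop fully home. Only then open the two yellow-grip levers. Flip each of these levers right over to its other stop, leave the black-grip levers as they are and do not disturb the things standing around.

Things in the scene. Friction and masses are not known exactly. Their poses are not given: they have to be found in the camera images.
- valve_rail: Fixed aluminium rail 100 x 250 x 40 mm, six toggle valves in a row along its y at 38 mm pitch, in changing order. Origin: centre of underside; z up; x away from the robot (within 0.3 rad). Levers pivot 70 mm above the bench over the rail's centre line, about its y: lean 0.5 rad to -x (to the robot) when shut, 0.5 rad to +x when open. White valve bodies reach 66 mm above the bench.
- yellow_a_grip (a point): Centre of the yellow plastic grip (14 x 14 mm, 45 mm long along the lever) of a toggle lever; it lies 65 mm from the lever's pivot, and the lever ends 87 mm from the pivot. It moves with the lever; its y position along the row tells which place the lever has.
- yellow_a (a joint): Angle of that yellow-grip lever, rad: 0 = shut, at its stop leaning to the rail's -x; 1.0 = open, at its stop leaning to +x; upright at 0.5. Friction hinge (about 0.12 N m, about 2 to 3 N at the grip), it stays where it is left. Starts shut, within 0.05 of the stop.
- black_a_grip (a point): Centre of the black plastic grip (14 x 14 mm, 45 mm long along the lever) of a toggle lever; it lies 65 mm from the lever's pivot, and the lever ends 87 mm from the pivot. It moves with the lever; its y position along the row tells which place the lever has.
- black_a (a joint): Angle of that black-grip lever, rad: 0 = shut, at its stop leaning to the rail's -x; 1.0 = open, at its stop leaning to +x; upright at 0.5. Friction hinge (about 0.12 N m, about 2 to 3 N at the grip), it stays where it is left. Starts shut, within 0.05 of the stop.
- blue_grip (a point): Centre of the blue plastic grip (14 x 14 mm, 45 mm long along the lever) of a toggle lever; it lies 65 mm from the lever's pivot, and the lever ends 87 mm from the pivot. It moves with the lever; its y position along the row tells which place the lever has.
- blue (a joint): Angle of that blue-grip lever, rad: 0 = shut, at its stop leaning to the rail's -x; 1.0 = open, at its stop leaning to +x; upright at 0.5. Friction hinge (about 0.12 N m, about 2 to 3 N at the grip), it stays where it is left. Starts open, within 0.05 of the stop.
- black_b_grip (a point): Centre of the black plastic grip (14 x 14 mm, 45 mm long along the lever) of a toggle lever; it lies 65 mm from the lever's pivot, and the lever ends 87 mm from the pivot. It moves with the lever; its y position along the row tells which place the lever has.
- black_b (a joint): Angle of that black-grip lever, rad: 0 = shut, at its stop leaning to the rail's -x; 1.0 = open, at its stop leaning to +x; upright at 0.5. Friction hinge (about 0.12 N m, about 2 to 3 N at the grip), it stays where it is left. Starts open, within 0.05 of the stop.
- yellow_b_grip (a point): Centre of the yellow plastic grip (14 x 14 mm, 45 mm long along the lever) of a toggle lever; it lies 65 mm from the lever's pivot, and the lever ends 87 mm from the pivot. It moves with the lever; its y position along the row tells which place the lever has.
- yellow_b (a joint): Angle of that yellow-grip lever, rad: 0 = shut, at its stop leaning to the rail's -x; 1.0 = open, at its stop leaning to +x; upright at 0.5. Friction hinge (about 0.12 N m, about 2 to 3 N at the grip), it stays where it is left. Starts shut, within 0.05 of the stop.
- black_c_grip (a point): Centre of the black plastic grip (14 x 14 mm, 45 mm long along the lever) of a toggle lever; it lies 65 mm from the lever's pivot, and the lever ends 87 mm from the pivot. It moves with the lever; its y position along the row tells which place the lever has.
- black_c (a joint): Angle of that black-grip lever, rad: 0 = shut, at its stop leaning to the rail's -x; 1.0 = open, at its stop leaning to +x; upright at 0.5. Friction hinge (about 0.12 N m, about 2 to 3 N at the grip), it stays where it is left. Starts shut, within 0.05 of the stop.
- dial_base: Fixed blue round base, 264 mm across, of the rotary ring fixture, with a steel notched arc. Origin: centre of underside, on the dial's vertical axis; z up. Three notches 115 mm from the axis, at 130, 180 and 230 deg anticlockwise (from above) from the base's x axis, 0.8727 rad apart; each 13 mm wide for the 10 mm round-nosed pin.
- dial (a joint): Turn of the aluminium dial (184 mm disc carrying five brass rings, top of rings 69 mm above the bench) on its base, rad, growing anticlockwise seen from above. 0 = index pin in the first notch (start), 0.8727 = next notch, 1.7453 = last notch. Light friction (0.06 N m); stays where it is left.
- plunger (a joint): Lift of the spring index plunger in the dial's ear, m: 0 = pin fully home in a notch; the pin is clear of the notches above 0.016; upper stop 0.026. The spring pulls it down with about 5 N at 0 and 9 N at the upper stop; let go between two notches it stays up on the arc at about 0.016.
- index_knob (a point): Centre of the red round knob (36 mm diameter, 34 mm tall, upright) on top of the index plunger, 98 mm above the bench when the pin is home; it rises with the plunger and travels round with the dial, 115 mm from the dial's axis. Below the knob (from 79 mm up) a housing of 26 mm diameter, 77 mm high, stands on the dial's ear (top 59 mm).
- ring_gauge: Loose black plastic ring, 72 mm outside, 44 mm inside, 20 mm tall, lying on the bench: bystander, leave alone. Origin: centre of its underside.
- oil_bottle: Loose amber jar with a black cap, 60 mm diameter, 120 mm tall: bystander, leave alone. Origin: centre of its underside.
- tub: Loose orange open tub, 90 x 130 x 50 mm: bystander, leave alone. Origin: centre of its underside.

How it is judged:
On the way, in this order (a step that is already met when the one before it is completed fails the run):
1. the blue lever is shut (value of joint blue below 0.15 rad), for 0.2 s.
2. the index pin is pulled clear of its notch (value of joint plunger above 0.0155 m), for 0.1 s.
3. the dial is one notch further anticlockwise with the pin home (value of joint dial between 0.8227 and 0.9227 rad and value of joint plunger below 0.004 m), for 0.3 s.
4. both yellow levers are open (value of joint each of yellow_a, yellow_b above 0.85 rad), for 0.2 s.
At the end, for the whole second after the job is handed in: Blue lever shut (< 0.15 rad), yellow levers open (> 0.85), dial at rest within 0.05 rad of the next notch (0.8727) with the pin home (plunger < 4 mm), black levers within 0.2 rad of their stops (two shut, one open); ring, jar and tub upright (within 0.2 rad), moved < 30 mm (all of step 3 and all of step 4 and value of joint blue below 0.15 rad and value of joint each of black_a, black_c below 0.2 rad and value of joint black_b above 0.8 rad and distance of each of ring_gauge, oil_bottle, tub from where it was at the start of the episode below 0.03 m and angle between each of ring_gauge, oil_bottle, tub's own z axis and vertical below 0.2 rad and velocity of joint dial between -0.05 and 0.05 rad/s); the robot touches nothing.
It fails at once if a black lever is moved from its place (more than 0.2 rad from its stop) (not (value of joint each of black_a, black_c below 0.2 rad and value of joint black_b above 0.8 rad)).
It fails at once if the index pin is lifted before the blue lever is shut (value of joint blue above 0.2 rad and value of joint plunger above 0.008 m).
It fails at once if a yellow lever is opened before the dial is home in its next notch (value of joint any of yellow_a, yellow_b above 0.5 rad and (value of joint dial below 0.8127 rad or value of joint dial above 0.9327 rad or value of joint plunger above 0.008 m)).
It fails at once if a bystander is shifted more than 30 mm or tipped (not (distance of each of ring_gauge, oil_bottle, tub from where it was at the start of the episode below 0.03 m and angle between each of ring_gauge, oil_bottle, tub's own z axis and vertical below 0.2 rad)).
It also fails if it takes over 70 s, if anything falls off the work surface, if the arm or the gripper's body presses on something with over 40 N, if the wrist force passes 120 N, or if a joint passes its speed limit or range.

## Working session

There is one attempt and no reset: what is moved stays moved. The work goes in short steps, Python scripts to look and compute and a tool call to move; the robot and the scene stay as the last step left them, time stands still between calls to the robot, and variables do not carry over. Pictures are saved under pics/ and viewed, and the job is handed in when it is done.

Besides the shell and the picture viewer there is one more tool, called after "Request:" by a JSON object that holds its "name" and its "arguments", one argument or row to a line. jog_arm: Moves the arm, as the interface text tells. Its arguments: {"type":"object","properties":{"rows":{"type":"array"},"grip":{"type":"number"},"grip_force":{"type":"number"}},"required":["rows"]}

```bash
ls; mkdir -p pics; python3 - <<'E'
from workcell import ctrl
import cv2,numpy as np
print(ctrl.sense())
for n in("scene","top"):
    p=ctrl.capture(n); cv2.imwrite(f"pics/{n}0.png",p["pixels"][:,:,::-1])
    print(n,p["fovy"],p["cx"],p["cy"],p["position"],p["rotation"],p["shot"])
    for k in ["valve_rail","yellow_a_grip","black_a_grip","blue_grip","dial_base","index_knob","ring_gauge","oil_bottle","tub"]:
        print(k,[(np.round(d["position"],1),round(d["conf"],2)) for d in ctrl.pinpoint(p,k)])
E
```

```text
pics
{'time': 0.0, 'qpos': array([ 1.31899538e+00,  1.26418839e-01, -4.05902263e-02,  1.40542375e+00,
       -3.67557348e-06,  1.57080620e+00]), 'joint_vel': array([ 0.00061518, -0.00116349, -0.00029422, -0.00037863, -0.00259864,
       -0.00072954]), 'joint_efforts': array([ 1.40815668e-03, -4.35914290e+01,  3.52924097e+01,  1.71717710e-02,
        1.61776256e-04, -6.62842879e-06]), 'ee_pos': array([0.13071017, 0.50807949, 0.24951623]), 'ee_rot': array([-3.94473812e-01, -3.11652373e+00,  2.55081256e-03]), 'force': array([-0.20150229, -0.51825803,  0.40380319]), 'torque': array([-0.01764732,  0.01335298,  0.05078652]), 'gripper_width': 0.08552592745259165}
scene 57.10019256610809 321.6944031478274 201.1892770828863 [1.10343695 0.46459053 1.01237199] [-1.04820643 -2.55469583  0.86793172] 1
valve_rail [(array([391.3, 241. ]), 0.69), (array([439.9, 304.7]), 0.63)]
yellow_a_grip [(array([421.7, 222.2]), 0.61), (array([433. , 235.4]), 0.48)]
black_a_grip [(array([376.1, 197.2]), 0.51)]
blue_grip [(array([400. , 229.9]), 0.59)]
dial_base [(array([310.3, 185.6]), 0.75)]
index_knob [(array([341.6, 178.9]), 0.65)]
ring_gauge [(array([439.5, 305.8]), 0.7)]
oil_bottle [(array([293., 256.]), 0.79)]
tub [(array([246.6, 144.9]), 0.97)]
top 44.036873495607516 316.0596332857902 207.24364296755908 [ 0.48718839 -0.02130676  1.77341505] [-2.19712549  2.17767407 -0.07230404] 2
valve_rail [(array([304.2, 163. ]), 0.74), (array([255.8, 230.2]), 0.62)]
yellow_a_grip [(array([223.1, 242.8]), 0.41)]
black_a_grip [(array([284.8, 238.2]), 0.54)]
blue_grip [(array([245.1, 222.5]), 0.49)]
dial_base [(array([359.3, 229. ]), 0.95)]
index_knob [(array([327.9, 237.9]), 0.62)]
ring_gauge [(array([193.7, 215.3]), 0.6), (array([284.3, 238.2]), 0.44)]
oil_bottle [(array([302.7, 157.4]), 0.64)]
tub [(array([447.7, 218.9]), 0.75)]
```

```bash
python3 - <<'E'
import cv2
a=cv2.imread("pics/scene0.png");b=cv2.imread("pics/top0.png")
cv2.imwrite("pics/s0c.png",cv2.resize(a[120:340,220:500],None,fx=2.7,fy=2.7,interpolation=cv2.INTER_CUBIC))
cv2.imwrite("pics/t0c.png",cv2.resize(b[130:330,170:470],None,fx=2.6,fy=2.6,interpolation=cv2.INTER_CUBIC))
E
```

```text
(no output)
```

View pics/s0c.png

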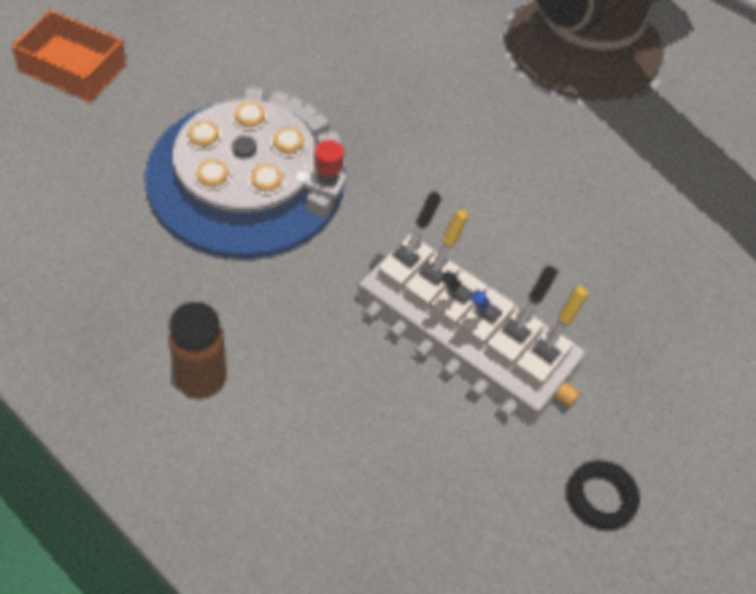

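View pics/t0c.png

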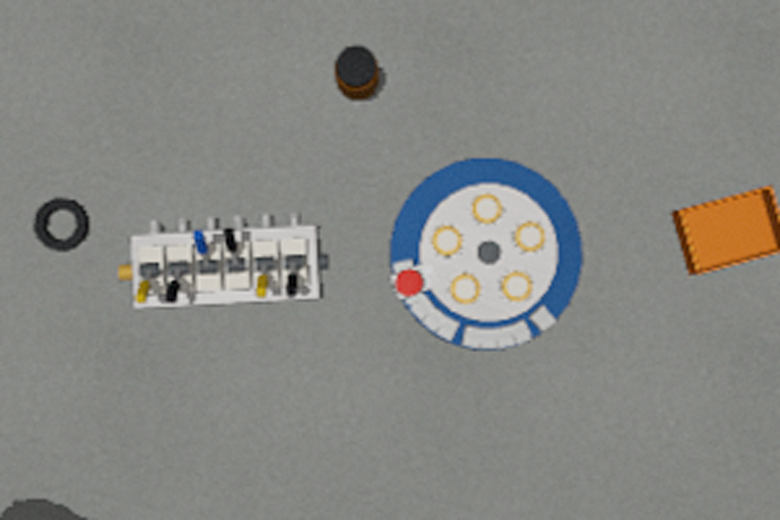

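View pics/scene0.png

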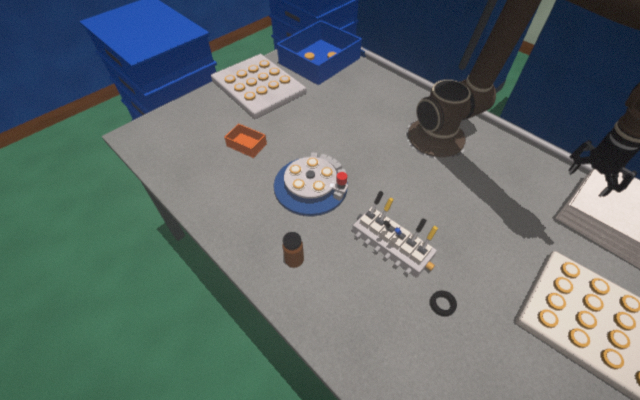

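```bash
cat > h.py <<'E'
import numpy as np,cv2
from scipy.spatial.transform import Rotation as R
from workcell import ctrl
def cam(p):
    f=200/np.tan(np.radians(p["fovy"]/2)); r=np.asarray(p["rotation"],float)
    M=r if r.shape==(3,3) else R.from_rotvec(r).as_matrix()
    return f,p["cx"],p["cy"],np.asarray(p["position"]),M
def proj(p,X):
    f,cx,cy,t,M=cam(p); c=(np.atleast_2d(X)-t)@M
    return np.c_[cx+f*c[:,0]/c[:,2],cy+f*c[:,1]/c[:,2]]
def onz(p,uv,z):
    f,cx,cy,t,M=cam(p); d=M@np.array([(uv[0]-cx)/f,(uv[1]-cy)/f,1]); return t+d*(z-t[2])/d[2]
def blobs(p,col,amin=6):
    h=cv2.cvtColor(p["pixels"],cv2.COLOR_RGB2HSV)
    lo,hi={"yellow":((20,140,100),(32,255,255)),"blue":((108,150,60),(122,255,255)),"red":((0,170,90),(4,255,255))}[col]
    m=cv2.inRange(h,lo,hi)
    if col=="red": m|=cv2.inRange(h,(174,170,90),(180,255,255))
    n,l,s,c=cv2.connectedComponentsWithStats(m)
    return [(np.round(c[i],1),s[i,4]) for i in range(1,n) if s[i,4]>=amin]
E
python3 - <<'E'
from h import *
for n in("scene","top"):
    p=ctrl.capture(n)
    for c in("yellow","blue","red"): 
        print(n,c,[(b[0].tolist(),int(b[1])) for b in blobs(p,c)])
    for c in ("blue_grip","yellow_a_grip","index_knob","black_a_grip"):
        for d in ctrl.cut_out(p,c):print(c,np.round(d["position"],1),round(d["conf"],2),d["region"].sum())
E
```

```text
scene yellow [([388.4, 203.6], 45), ([432.0, 232.3], 51)]
scene blue [([173.8, 44.0], 31368), ([500.1, 1.1], 7), ([480.1, 4.5], 14), ([498.2, 4.3], 13), ([469.2, 4.5], 6), ([497.9, 9.5], 11), ([493.6, 16.1], 21), ([585.9, 15.4], 7), ([597.8, 19.9], 20), ([576.0, 17.7], 6), ([579.1, 80.6], 4585), ([485.7, 33.4], 89), ([571.4, 23.0], 7), ([563.5, 23.7], 6), ([606.8, 24.7], 12), ([599.9, 37.4], 19), ([604.2, 33.5], 6), ([612.4, 36.4], 9), ([621.8, 37.5], 12), ([367.7, 38.7], 6), ([563.9, 40.1], 9), ([567.9, 40.0], 16), ([396.6, 41.5], 8), ([403.9, 40.9], 14), ([615.3, 40.7], 6), ([373.3, 42.4], 7), ([517.9, 43.9], 14), ([599.6, 42.7], 9), ([628.0, 44.0], 15), ([476.3, 50.6], 9), ([515.7, 49.0], 6), ([422.7, 53.0], 6), ([506.3, 66.2], 67), ([458.4, 59.4], 9), ([469.1, 65.4], 12), ([456.7, 70.6], 9), ([462.9, 72.7], 11), ([467.5, 70.5], 6), ([498.1, 80.9], 17), ([631.7, 85.0], 7), ([619.7, 90.4], 9), ([627.1, 91.2], 16), ([519.3, 92.4], 17), ([516.0, 96.6], 15), ([512.8, 99.2], 6), ([522.4, 99.4], 7), ([519.0, 101.7], 6), ([520.6, 108.1], 7), ([532.6, 106.9], 7), ([526.6, 111.1], 7), ([53
[... 1052 characters left out ...]
([108.6, 294.8], 36), ([83.4, 297.0], 50), ([61.2, 298.4], 41), ([99.4, 297.0], 7), ([126.0, 298.4], 7), ([503.9, 302.8], 49), ([525.5, 304.3], 42), ([548.3, 306.0], 38), ([130.8, 310.6], 47), ([107.9, 312.4], 46), ([84.4, 314.7], 49), ([62.8, 316.2], 40), ([555.3, 312.0], 6), ([502.6, 320.2], 45), ([525.4, 322.2], 41), ([548.4, 325.2], 42), ([55.7, 322.0], 6), ([500.1, 377.2], 136), ([529.6, 390.7], 142)]
top blue [([609.7, 251.1], 5185), ([246.6, 222.9], 20), ([521.0, 374.8], 3139), ([14.0, 357.0], 23), ([19.3, 379.5], 1266)]
top red [([326.9, 238.0], 70)]
blue_grip [246.1 222.6] 0.56 52
yellow_a_grip [225.6 240.7] 0.62 42
index_knob [325.6 239.2] 0.59 86
black_a_grip [281.2 242. ] 0.63 32
```

```bash
cat > fit.py <<'E'
from h import *
from scipy.optimize import least_squares
S=ctrl.capture("scene");T=ctrl.capture("top")
s,c=65e-3*np.sin(.5),65e-3*np.cos(.5)
L=np.array([[-s,.095,.07+c],[-s,-.057,.07+c],[s,.019,.07+c]])
oT=np.array([[224.5,241.6],[270.3,239.3],[246.6,222.9]]);oS=np.array([[432,232.3],[388.4,203.6],[397.3,229.9]])
def W(q,L): return np.c_[q[0]+np.cos(q[2])*L[:,0]-np.sin(q[2])*L[:,1],q[1]+np.sin(q[2])*L[:,0]+np.cos(q[2])*L[:,1],L[:,2]]
def res(q): return np.r_[(proj(T,W(q,L))-oT).ravel(),(proj(S,W(q,L))-oS).ravel()]
r=least_squares(res,[.45,.2,0],loss="soft_l1");q=r.x;print("rail",q.round(4),res(q).round(1).reshape(-1,2).tolist())
for k,n in zip([95,57,19,-19,-57,-95],"Y k B K Y k".split()):
    sg=1 if n in"BK" else -1
    print(n,"pivot",W(q,np.array([[0,k/1e3,.07]])).round(4)[0],"grip",W(q,np.array([[sg*s,k/1e3,.07+c]])).round(4)[0])
# dial
kn=least_squares(lambda x:np.r_[proj(T,[*x,.098])[0]-[326.9,238.0],proj(S,[*x,.098])[0]-[341.5,175.9]],[.4,-.1])
print("knob",kn.x.round(4),kn.fun.round(1), "3d free",least_squares(lambda x:np.r_[proj(T,x)[0]-[326.9,238.0],proj(S,x)[0]-[341.5,175.9]],[.4,-.1,.1]).x.round(4))
# blue base outline in top
h=cv2.cvtColor(T["pixels"],cv2.COLOR_RGB2HSV)
m=cv2.inRange(h,(100,120,40),(125,255,255));m[:, :300]=0;m[:,420:]=0;m[:170]=0;m[300:]=0
cn=max(cv2.findContours(m,cv2.RETR_EXTERNAL,cv2.CHAIN_APPROX_NONE)[0],key=cv2.contourArea)
hu=cv2.convexHull(cn);(x,y),rad=cv2.minEnclosingCircle(hu);print("circ",x,y,rad)
for z in(0.0,.02):print(z,onz(T,(x,y),z).round(4), "r",np.linalg.norm(onz(T,(x+rad,y),z)-onz(T,(x,y),z)).round(4))
for n,P in(("S",S),("T",T)):
    print(n,"base",[(onz(P,d["position"],0).round(4),round(d["conf"],2)) for d in ctrl.pinpoint(P,"dial_base")])
    for b in("ring_gauge","oil_bottle","tub"): print(b,[(onz(P,d["position"],0).round(3)[:2]) for d in ctrl.pinpoint(P,b)])
E
python3 fit.py
```

```text
rail [0.5144 0.1888 0.0551] [[0.3, 0.5], [0.2, 0.7], [0.3, -0.6], [-0.0, 0.0], [0.2, 0.2], [0.1, 1.0]]
Y pivot [0.5092 0.2837 0.07  ] grip [0.4781 0.282  0.127 ]
k pivot [0.5113 0.2457 0.07  ] grip [0.4802 0.244  0.127 ]
B pivot [0.5134 0.2078 0.07  ] grip [0.5445 0.2095 0.127 ]
K pivot [0.5154 0.1698 0.07  ] grip [0.5466 0.1716 0.127 ]
Y pivot [0.5175 0.1319 0.07  ] grip [0.4864 0.1302 0.127 ]
k pivot [0.5196 0.094  0.07  ] grip [0.4885 0.0922 0.127 ]
knob [ 0.4917 -0.0599] [ 0.6  0.9 -0.2  1.4] 3d free [ 0.4946 -0.0573  0.1096]
circ 356.52520751953125 227.03411865234375 36.747413635253906
0.0 [ 0.5354 -0.1658  0.    ] r 0.1317
0.02 [ 0.5349 -0.1641  0.02  ] r 0.1302
S base [(array([ 0.5448, -0.16  ,  0.    ]), 0.56), (array([0.3838, 0.2153, 0.    ]), 0.34)]
ring_gauge [array([0.578, 0.412]), array([0.451, 0.171])]
oil_bottle [array([0.782, 0.01 ])]
tub [array([ 0.572, -0.493])]
T base [(array([ 0.5403, -0.1718,  0.    ]), 0.86)]
ring_gauge [array([0.559, 0.412])]
oil_bottle [array([0.772, 0.02 ]), array([0.513, 0.197])]
tub [array([ 0.571, -0.501])]
```

Request:
{"name": "jog_arm", "arguments": {
  "rows": [
    [[0,0,0],-0.102],
    [[0,0,0],-0.102],
    [[0,0,0],-0.102],
    [[-3.08,-2.29,0],0],
    [[-3.08,-2.29,0],0],
    [[-3.08,-2.29,0],0],
    [[-3.08,-2.29,0],0],
    [[-3.08,-2.29,0],0],
    [[-3.08,-2.29,0],0],
    [[-3.08,-2.29,0],0],
    [[-3.08,-2.29,0],0],
    [[-3.08,-2.29,0],0],
    [[-3.08,-2.29,0],0],
    [[-3.08,-2.29,0],0],
    [[-3.08,-2.29,0],0],
    [[-3.08,-2.29,0],0],
    [[-3.08,-2.29,0],0]
  ],
  "grip": 1
}}

```text
time: 3.42
ee_pos: [0.5991, 0.2125, 0.2502]
ee_rot: [-0.134, 3.137, 0.007]
force: [0.3, 1.6, 0.3]
gripper_width: 0.0001
```

```bash
cat >> h.py <<'E'
q=np.array([.5144,.1888,.0551])
def st(pr=True):
    s=ctrl.sense();d=s["ee_pos"][:2]-q[:2];c,n=np.cos(q[2]),np.sin(q[2])
    M=R.from_rotvec(s["ee_rot"]).as_matrix()
    print("t",round(s["time"],2),"pos",s["ee_pos"].round(4),"rail",np.round([c*d[0]+n*d[1],-n*d[0]+c*d[1]],4),"toolx ang",np.degrees(np.arctan2(M[1,0],M[0,0])).round(1),"z",M[:,2].round(3),"F",s["force"].round(1),"w",round(s["gripper_width"],4))
    return s
E
python3 -c "
from h import *
s=st();print(s['qpos'].round(3),ctrl.tip_reach)"
```

```text
t 3.42 pos [0.5991 0.2125 0.2502] rail [0.0859 0.019 ] toolx ang -175.1 z [ 0.002  0.005 -1.   ] F [0.3 1.6 0.3] w 0.0001
[0.339 0.34  0.231 1.459 0.004 0.254] 0.019
```

Request:
{"name": "jog_arm", "arguments": {
  "rows": [
    [[0,0,2.8],0.015],
    [[0.7,0,2.8],0.015],
    [[0.7,0,2.8],0],
    [[0,0,2.0],0],
    [[0,0,0.6],0],
    [[0,0,0],0]
  ]
}}

```text
time: 3.92
ee_pos: [0.5957, 0.2049, 0.135]
ee_rot: [-0.065, 3.134, 0.007]
force: [-0.9, 0.1, 1.2]
gripper_width: 0.0001
```

```bash
python3 -c "
from h import *
s=st()
p=ctrl.capture('scene');cv2.imwrite('pics/a1.png',cv2.resize(p['pixels'][150:300,280:500,::-1],None,fx=3.5,fy=3.5))"
```

```text
t 3.92 pos [0.5957 0.2049 0.135 ] rail [0.0821 0.0116] toolx ang -177.6 z [ 0.007  0.004 -1.   ] F [-0.9  0.1  1.2] w 0.0001
```

View pics/a1.png

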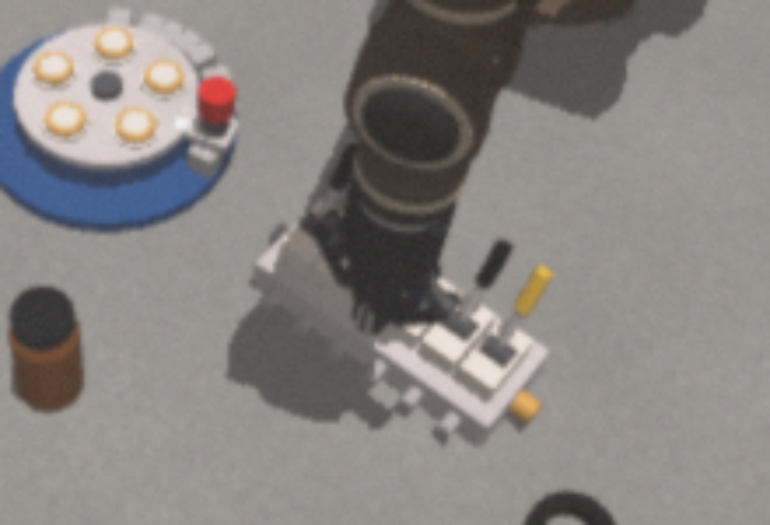

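Request:
{"name": "jog_arm", "arguments": {
  "rows": [
    [[0,0.7,-0.7],-0.012],
    [[0.5,0,0],0],
    [[1,0,0],0],
    [[1,0,0],0],
    [[1,0,0],0],
    [[1,0,0],0],
    [[0,0,0],0]
  ]
}}

```text
time: 4.55
ee_pos: [0.5507, 0.2125, 0.1521]
ee_rot: [-0.088, 3.118, 0.014]
force: [0.2, 0.1, 0.9]
gripper_width: 0.0003
```

```bash
python3 -c "
from h import *
s=st()"
```

```text
t 4.55 pos [0.5507 0.2125 0.1521] rail [0.0376 0.0217] toolx ang -176.8 z [ 0.022  0.009 -1.   ] F [0.2 0.1 0.9] w 0.0003
```

Request:
{"name": "jog_arm", "arguments": {
  "rows": [
    [[0.5,-0.2,0.6],0],
    [[0.8,0,0.3],0],
    [[1,0,0.1],0],
    [[1,0,0.1],0],
    [[0,0,0],0]
  ]
}}

```text
time: 4.97
ee_pos: [0.5157, 0.2089, 0.1421]
ee_rot: [-0.088, 3.112, 0.016]
force: [0.1, -0.1, -0.5]
gripper_width: -0.0
```

```bash
python3 -c "
from h import *
s=st()"
```

```text
t 4.97 pos [0.5157 0.2089 0.1421] rail [0.0024 0.02  ] toolx ang -176.8 z [ 0.028  0.011 -1.   ] F [ 0.1 -0.1 -0.5] w -0.0
```

Request:
{"name": "jog_arm", "arguments": {
  "rows": [
    [[0.6,0,0],0],
    [[0.6,0,0],0],
    [[0,0,0],0]
  ]
}}

```text
time: 5.22
ee_pos: [0.503, 0.2082, 0.1417]
ee_rot: [-0.088, 3.111, 0.016]
force: [0.9, 0.2, -0.0]
gripper_width: -0.0002
```

```bash
python3 -c "
from h import *
s=st()
p=ctrl.capture('scene');cv2.imwrite('pics/a2.png',cv2.resize(p['pixels'][150:300,280:500,::-1],None,fx=3.5,fy=3.5))"
```

```text
t 5.22 pos [0.503  0.2082 0.1417] rail [-0.0103  0.02  ] toolx ang -176.8 z [ 0.029  0.011 -1.   ] F [ 0.9  0.2 -0. ] w -0.0002
```

View pics/a2.png

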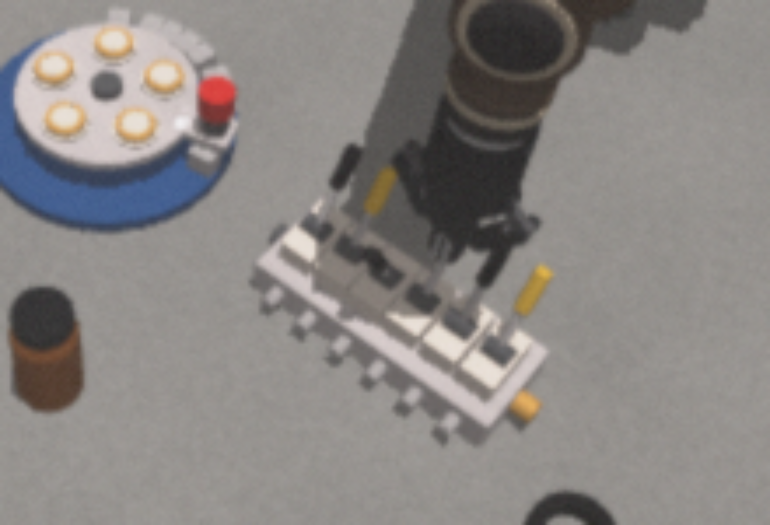

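Request:
{"name": "jog_arm", "arguments": {
  "rows": [
    [[0.4,0,0],0],
    [[0.3,0,0],0],
    [[0,0,0],0]
  ]
}}

```text
time: 5.52
ee_pos: [0.5024, 0.2085, 0.1434]
ee_rot: [-0.085, 3.098, 0.016]
force: [0.7, 0.6, 0.1]
gripper_width: -0.0001
```

Request:
{"name": "jog_arm", "arguments": {
  "rows": [
    [[-0.3,0,-1],0],
    [[0,0,-3],0],
    [[0,-1,-3],0],
    [[0,-3.5,-2],0],
    [[0,-4,0],0],
    [[0,-4,0],0],
    [[0,0,0],0]
  ],
  "grip": 0
}}

```text
time: 6.1
ee_pos: [0.5063, 0.0797, 0.2376]
ee_rot: [-0.097, 3.109, 0.014]
force: [0.4, 1.4, -0.1]
gripper_width: 0.0831
```

```bash
python3 -c "
from h import *
s=st()
p=ctrl.capture('scene');cv2.imwrite('pics/a3.png',cv2.resize(p['pixels'][150:300,280:500,::-1],None,fx=3.5,fy=3.5))
print([(b[0].tolist(),int(b[1])) for b in blobs(p,'blue') if 360<b[0][0]<440 and b[0][1]>190])
print(proj(p,[.4823,.206,.127]))
"
```

```text
t 6.1 pos [0.5063 0.0797 0.2376] rail [-0.0141 -0.1084] toolx ang -176.4 z [ 0.031  0.01  -0.999] F [ 0.4  1.4 -0.1] w 0.0831
[([410.3, 216.7], 26)]
[[409.59709323 217.66168418]]
```

View pics/a3.png

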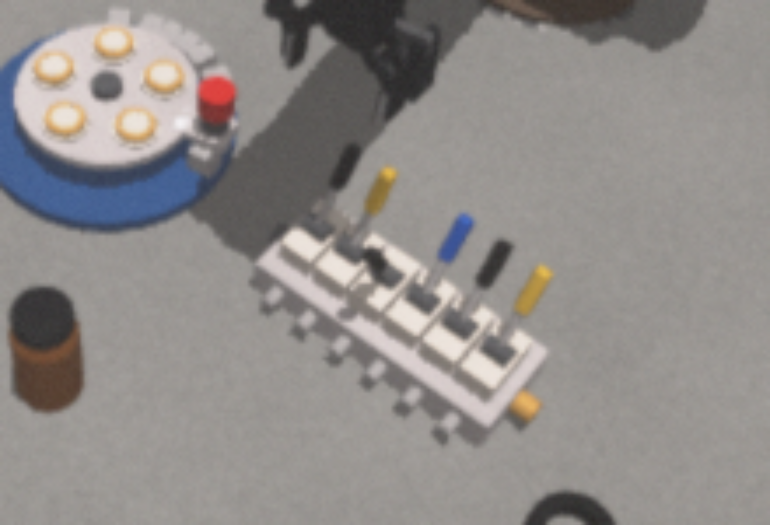

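Request:
{"name": "jog_arm", "arguments": {
  "rows": [
    [[0.5,-3.3,0],0],
    [[0.5,-3.3,0],0],
    [[0.5,-3.3,0],0],
    [[0.4,-2.6,0.5],0],
    [[0.2,0,2.5],0],
    [[0,0,2.5],0],
    [[0,0,1],0],
    [[0,0,0],0]
  ]
}}

```text
time: 6.82
ee_pos: [0.4945, -0.0435, 0.1707]
ee_rot: [-0.104, 3.112, 0.026]
force: [0.1, 0.6, 0.7]
gripper_width: 0.0854
```

```bash
python3 -c "
from h import *
s=st()
for n in('scene','top'):
  p=ctrl.capture(n);print([(b[0].tolist(),int(b[1])) for b in blobs(p,'red')],proj(p,[[.4925,-.0595,.098],s['ee_pos']]).tolist())
  x,y=proj(p,[.4925,-.0595,.098])[0].astype(int)
  cv2.imwrite('pics/b1%s.png'%n,cv2.resize(p['pixels'][y-60:y+60,x-80:x+80,::-1],None,fx=4,fy=4))
"
```

```text
t 6.82 pos [ 0.4945 -0.0435  0.1707] rail [-0.0327 -0.2309] toolx ang -176.2 z [ 0.027  0.017 -0.999] F [0.1 0.6 0.7] w 0.0854
[] [[341.2148590078899, 177.531967178481], [345.5173418152092, 165.22669188196176]]
[] [[327.4135280891374, 238.69123024301368], [322.9899697096997, 237.96853599865528]]
```

View pics/b1scene.png

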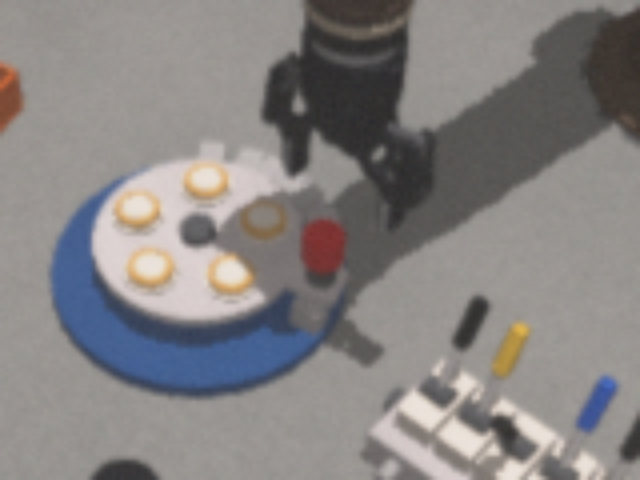

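```bash
python3 -c "
from h import *
from scipy.optimize import least_squares
P={}
for n in('scene','top'):
  p=P[n]=ctrl.capture(n)
  h=cv2.cvtColor(p['pixels'],cv2.COLOR_RGB2HSV)
  m=cv2.inRange(h,(0,130,50),(6,255,255))|cv2.inRange(h,(172,130,50),(180,255,255))
  k,l,s,c=cv2.connectedComponentsWithStats(m);print(n,[(c[i].round(1),s[i]) for i in range(1,k) if s[i,4]>15])
for a,b in(((341.8,179),(327.4,238)),((341.6,178.9),(327.9,237.9))):
  r=least_squares(lambda x:np.r_[proj(P['scene'],[*x,.098])[0]-a,proj(P['top'],[*x,.098])[0]-b],[.49,-.06]);print(r.x.round(4),r.fun.round(1))
"
```

```text
scene [(array([341.5, 178. ]), array([337, 172,  10,  13, 100], dtype=int32))]
top []
[ 0.4948 -0.0569] [-0.5 -0.7 -0.7 -0. ]
[ 0.4951 -0.0582] [-0.6 -0.7 -0.9  0. ]
```

Request:
{"name": "jog_arm", "arguments": {
  "rows": [
    [[0.2,-0.9,0.5],0],
    [[0.1,-0.7,1.5],0],
    [[0,0,2],0],
    [[0,0,1.5],0],
    [[0,0,0.5],0],
    [[0,0,0],0]
  ]
}}

```text
time: 7.52
ee_pos: [0.5009, -0.0603, 0.1178]
ee_rot: [-0.111, 3.095, 0.02]
force: [0.1, 0.1, -1.1]
gripper_width: 0.0856
```

```bash
python3 -c "
from h import *
s=st()
for n in('scene','top'):
  p=ctrl.capture(n)
  x,y=proj(p,[.4925,-.0595,.098])[0].astype(int)
  cv2.imwrite('pics/b2%s.png'%n,cv2.resize(p['pixels'][y-60:y+60,x-80:x+80,::-1],None,fx=4,fy=4))
"
```

```text
t 7.52 pos [ 0.5009 -0.0603  0.1178] rail [-0.0272 -0.248 ] toolx ang -175.9 z [ 0.044  0.015 -0.999] F [ 0.1  0.1 -1.1] w 0.0856
```

View pics/b2scene.png

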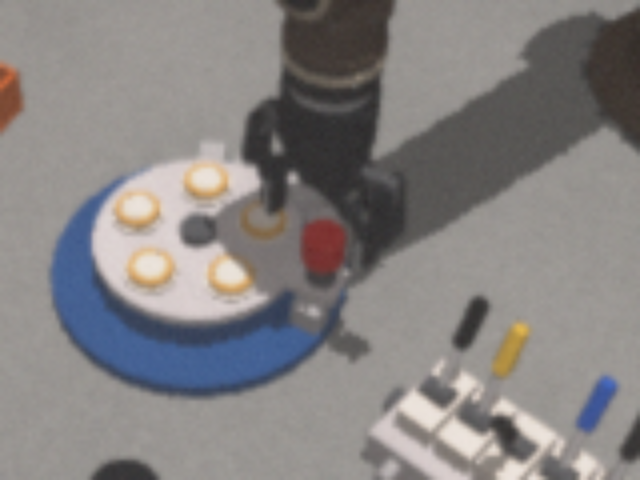

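Request:
{"name": "jog_arm", "arguments": {
  "rows": [
    [[0.4,0.2,0.6],0],
    [[0.4,0,0.8],0],
    [[0,0,0.5],0],
    [[0,0,0.1],0]
  ]
}}

```text
time: 7.95
ee_pos: [0.4954, -0.0586, 0.1002]
ee_rot: [-0.112, 3.088, 0.018]
force: [0.6, -0.5, -0.7]
gripper_width: 0.0851
```

```bash
python3 -c "
from h import *
s=st()
for n in('scene','top'):
  p=ctrl.capture(n)
  x,y=proj(p,[.4925,-.0595,.098])[0].astype(int)
  cv2.imwrite('pics/b3%s.png'%n,cv2.resize(p['pixels'][y-60:y+60,x-80:x+80,::-1],None,fx=4,fy=4))
"
```

```text
t 7.95 pos [ 0.4954 -0.0586  0.1002] rail [-0.0326 -0.246 ] toolx ang -175.9 z [ 0.051  0.014 -0.999] F [ 0.6 -0.5 -0.7] w 0.0851
```

View pics/b3scene.png

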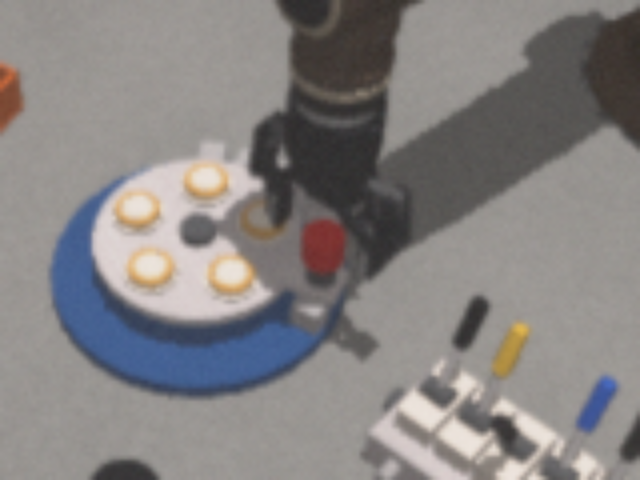

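Request:
{"name": "jog_arm", "arguments": {
  "rows": [
    [[0,0,0],0],
    [[0,0,0],0],
    [[0,0,0],0],
    [[0,0,0],0],
    [[0,0,0],0],
    [[0,0,0],0],
    [[0,0,0],0],
    [[0,0,0],0]
  ],
  "grip": 1,
  "grip_force": 50
}}

```text
time: 8.72
ee_pos: [0.4962, -0.058, 0.1017]
ee_rot: [-0.113, 3.087, 0.02]
force: [0.8, 1.3, 0.2]
gripper_width: 0.0342
```

```bash
python3 -c "
from h import *
s=st()"
```

```text
t 8.72 pos [ 0.4962 -0.058   0.1017] rail [-0.0318 -0.2455] toolx ang -175.8 z [ 0.052  0.015 -0.999] F [0.8 1.3 0.2] w 0.0342
```

Request:
{"name": "jog_arm", "arguments": {
  "rows": [
    [[0,0,-0.7],0],
    [[0,0,-0.7],0],
    [[0,0,-0.6],0],
    [[0,0,0],0]
  ]
}}

```text
time: 9.05
ee_pos: [0.4954, -0.0583, 0.1215]
ee_rot: [-0.116, 3.088, 0.02]
force: [3.1, 1.2, -8.5]
gripper_width: 0.0344
```

```bash
python3 -c "
from h import *
s=st()"
```

```text
t 9.05 pos [ 0.4954 -0.0583  0.1215] rail [-0.0326 -0.2457] toolx ang -175.7 z [ 0.051  0.015 -0.999] F [ 3.1  1.2 -8.5] w 0.0344
```

Request:
{"name": "jog_arm", "arguments": {
  "rows": [
    [[0.48,-0.15,0],-0.044],
    [[0.48,-0.15,0],-0.044],
    [[0.48,-0.15,0],-0.044],
    [[0.48,-0.15,0],-0.044],
    [[0.48,-0.15,0],-0.044],
    [[0,0,0],0]
  ]
}}

```text
time: 9.55
ee_pos: [0.4719, -0.0705, 0.119]
ee_rot: [-0.468, 3.055, 0.012]
force: [3.6, -0.8, -7.8]
gripper_width: 0.0345
```

```bash
cat >> h.py <<'E'
def dl():
    s=st();d=s["ee_pos"][:2]-[.535,-.165];print("dial rel r",np.hypot(*d).round(4),"ang",np.degrees(np.arctan2(d[1],d[0])).round(2))
E
python3 -c "
from h import *
dl()"
```

```text
t 9.55 pos [ 0.4719 -0.0705  0.119 ] rail [-0.0567 -0.2566] toolx ang -162.6 z [ 0.049  0.015 -0.999] F [ 3.6 -0.8 -7.8] w 0.0345
dial rel r 0.1136 ang 123.73
```

Request:
{"name": "jog_arm", "arguments": {
  "rows": [
    [[0.48,-0.15,-0.2],-0.044],
    [[0.48,-0.15,-0.1],-0.044],
    [[0.48,-0.15,-0.05],-0.044],
    [[0.48,-0.15,-0.05],-0.044],
    [[0.48,-0.15,-0.05],-0.044],
    [[0.48,-0.15,-0.05],-0.044],
    [[0,0,0],0]
  ]
}}

```text
time: 10.13
ee_pos: [0.4495, -0.0904, 0.1215]
ee_rot: [-0.865, 2.966, 0.009]
force: [5.3, -2.3, -8.0]
gripper_width: 0.0347
```

```bash
python3 -c "
from h import *
dl()"
```

```text
t 10.13 pos [ 0.4495 -0.0904  0.1215] rail [-0.0802 -0.2752] toolx ang -147.5 z [ 0.049  0.02  -0.999] F [ 5.3 -2.3 -8. ] w 0.0347
dial rel r 0.1135 ang 138.89
```

Request:
{"name": "jog_arm", "arguments": {
  "rows": [
    [[0.48,-0.15,0],-0.044],
    [[0.48,-0.15,-0.05],-0.044],
    [[0.48,-0.15,-0.05],-0.044],
    [[0.48,-0.15,-0.05],-0.044],
    [[0.48,-0.15,-0.05],-0.044],
    [[0.48,-0.15,-0.05],-0.044],
    [[0.48,-0.15,-0.05],-0.044],
    [[0,0,0],0]
  ]
}}

```text
time: 10.8
ee_pos: [0.4311, -0.1202, 0.1212]
ee_rot: [-1.306, 2.798, 0.006]
force: [4.6, -1.2, -7.7]
gripper_width: 0.0345
```

```bash
python3 -c "
from h import *
dl()"
```

```text
t 10.8 pos [ 0.4311 -0.1202  0.1212] rail [-0.1002 -0.3039] toolx ang -129.9 z [ 0.047  0.026 -0.999] F [ 4.6 -1.2 -7.7] w 0.0345
dial rel r 0.1132 ang 156.68
```

Request:
{"name": "jog_arm", "arguments": {
  "rows": [
    [[0.4,-0.13,0],-0.037],
    [[0.4,-0.13,-0.05],-0.037],
    [[0,0,0],0]
  ]
}}

```text
time: 11.05
ee_pos: [0.4282, -0.1278, 0.1206]
ee_rot: [-1.405, 2.749, 0.008]
force: [6.4, -1.1, -7.2]
gripper_width: 0.0342
```

```bash
python3 -c "
from h import *
from scipy.optimize import least_squares
dl()
P=np.array([[.4954,-.0583],[.4719,-.0705],[.4495,-.0904],[.4311,-.1202],ctrl.sense()['ee_pos'][:2]])
for rr in(.115,None):
  r=least_squares(lambda c:np.hypot(*(P-c[:2]).T)-(rr or c[2]),[.535,-.165,.115]);d=P-r.x[:2];print(r.x.round(4),r.fun.round(4),(np.degrees(np.arctan2(d[:,1],d[:,0]))).round(2))
p=ctrl.capture('top');cv2.imwrite('pics/c1.png',cv2.resize(p['pixels'][180:280,290:420,::-1],None,fx=5,fy=5))
"
```

```text
t 11.05 pos [ 0.4282 -0.1278  0.1206] rail [-0.1035 -0.3114] toolx ang -125.8 z [ 0.046  0.029 -0.999] F [ 6.4 -1.1 -7.2] w 0.0342
dial rel r 0.1131 ang 160.78
[ 0.5368 -0.1655  0.115 ] [-0.0001  0.      0.0001 -0.     -0.0001] [111.12 124.34 139.3  156.81 160.85]
[ 0.5351 -0.1639  0.1128] [ 0. -0.  0.  0. -0.] [110.61 124.09 139.35 157.21 161.32]
```

View pics/c1.png

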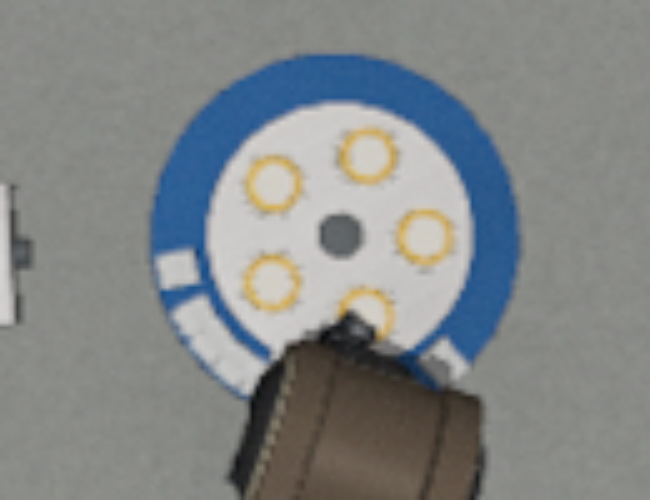

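Request:
{"name": "jog_arm", "arguments": {
  "rows": [
    [[0,0,0.5],0],
    [[0,0,0.5],0],
    [[0,0,0.4],0],
    [[0,0,0.3],0],
    [[0,0,0],0]
  ]
}}

```text
time: 11.52
ee_pos: [0.4287, -0.1268, 0.1021]
ee_rot: [-1.396, 2.755, 0.011]
force: [2.2, -0.3, 0.6]
gripper_width: 0.0342
```

```bash
python3 -c "
from h import *
dl()"
```

```text
t 11.52 pos [ 0.4287 -0.1268  0.1021] rail [-0.1029 -0.3104] toolx ang -126.2 z [ 0.044  0.03  -0.999] F [ 2.2 -0.3  0.6] w 0.0342
dial rel r 0.113 ang 160.23
```

Request:
{"name": "jog_arm", "arguments": {
  "rows": [
    [[0,0,0],0],
    [[0,0,0],0],
    [[0,0,0],0],
    [[0,0,0],0],
    [[0,0,0],0],
    [[0,0,0],0],
    [[0,0,-2],0],
    [[0,0,-3.5],0],
    [[0,0,-3.5],0],
    [[0,0,-3.5],0],
    [[0,0,-1],0],
    [[0,0,0],0]
  ],
  "grip": 0
}}

```text
time: 12.52
ee_pos: [0.4211, -0.1304, 0.2433]
ee_rot: [-1.397, 2.756, 0.01]
force: [0.7, 0.0, 0.2]
gripper_width: 0.0855
```

```bash
python3 -c "
from h import *
dl()
for n in('scene','top'):
  p=ctrl.capture(n)
  print(proj(p,[[.428,-.1275,.098],[.428,-.1275,.114]]).round(1).tolist(),[(b[0].tolist(),int(b[1])) for b in blobs(p,'red')])
  x,y=proj(p,[.535,-.165,.05])[0].astype(int)
  cv2.imwrite('pics/c2%s.png'%n,cv2.resize(p['pixels'][y-60:y+60,x-80:x+80,::-1],None,fx=4,fy=4))
"
```

```text
t 12.52 pos [ 0.4211 -0.1304  0.2433] rail [-0.1108 -0.3136] toolx ang -126.2 z [ 0.043  0.029 -0.999] F [0.7 0.  0.2] w 0.0855
dial rel r 0.1191 ang 163.12
[[339.8, 157.1], [340.0, 153.8]] [([341.2, 156.0], 22)]
[[347.4, 258.0], [347.7, 258.2]] [([345.2, 256.3], 26)]
```

View pics/c2scene.png

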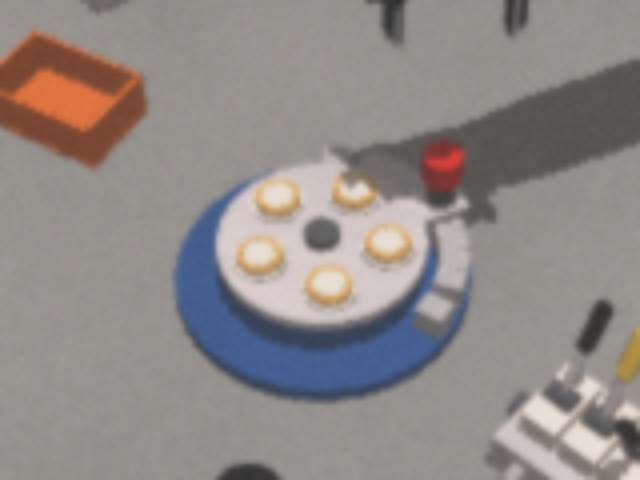

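View pics/c2top.png

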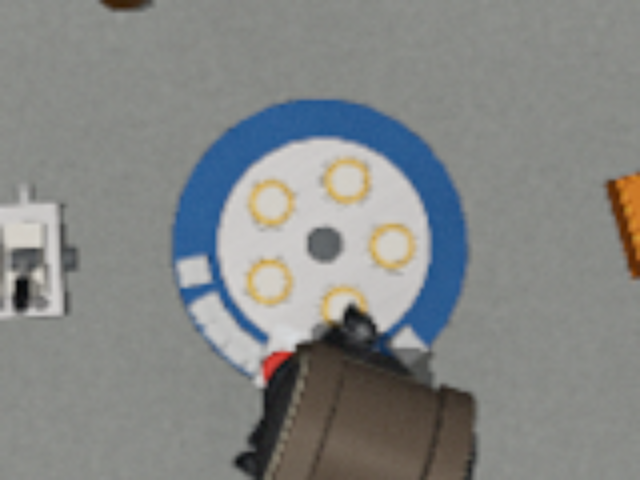

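Request:
{"name": "jog_arm", "arguments": {
  "rows": [
    [[0,0,0],0.11],
    [[0,0,0],0.11],
    [[0,0,0],0.11],
    [[0,0,0],0.11],
    [[0,0,0],0.11],
    [[0,0,0],0.11],
    [[0,0,0],0.11],
    [[0,0,0],0.1],
    [[0,3,0],0],
    [[0,3.5,0],0],
    [[0,3.5,0],0],
    [[0,3.5,0],0],
    [[0,3.5,0],0],
    [[0,3.5,0],0],
    [[0,2,0],0],
    [[0,0,0],0]
  ],
  "grip": 1
}}

```text
time: 13.95
ee_pos: [0.4037, 0.1043, 0.2167]
ee_rot: [0.022, -3.137, -0.057]
force: [0.1, -1.5, -0.2]
gripper_width: -0.0003
```

```bash
cat > pin.py <<'E'
from h import *
from scipy.optimize import least_squares
st();P={};o=[]
for n in('scene','top'):
  p=P[n]=ctrl.capture(n)
  h=cv2.cvtColor(p['pixels'],cv2.COLOR_RGB2HSV)
  m=cv2.inRange(h,(0,130,50),(6,255,255))|cv2.inRange(h,(172,130,50),(180,255,255))
  k,l,s,c=cv2.connectedComponentsWithStats(m);b=[(c[i].round(1),s[i]) for i in range(1,k) if s[i,4]>15 and 320<c[i][0]<370];print(n,b)
  o.append(b[0][0])
  x,y=np.round(o[-1]).astype(int)
  cv2.imwrite('pics/pin%s.png'%n,cv2.resize(p['pixels'][y-40:y+50,x-60:x+60,::-1],None,fx=6,fy=6,interpolation=cv2.INTER_CUBIC))
r=least_squares(lambda x:np.r_[proj(P['scene'],x)[0]-o[0],proj(P['top'],x)[0]-o[1]],[.43,-.13,.1]);print(r.x.round(4),r.fun.round(2))
E
python3 pin.py
```

```text
t 13.95 pos [0.4037 0.1043 0.2167] rail [-0.1152 -0.0783] toolx ang -179.2 z [-0.004  0.036 -0.999] F [ 0.1 -1.5 -0.2] w -0.0003
scene [(array([340.4, 156.4]), array([336, 151,  10,  12,  94], dtype=int32))]
top [(array([347.4, 258.4]), array([343, 254,  10,  10,  82], dtype=int32))]
[ 0.4266 -0.1268  0.1011] [-0.15 -0.01 -0.11  0.09]
```

View pics/pinscene.png

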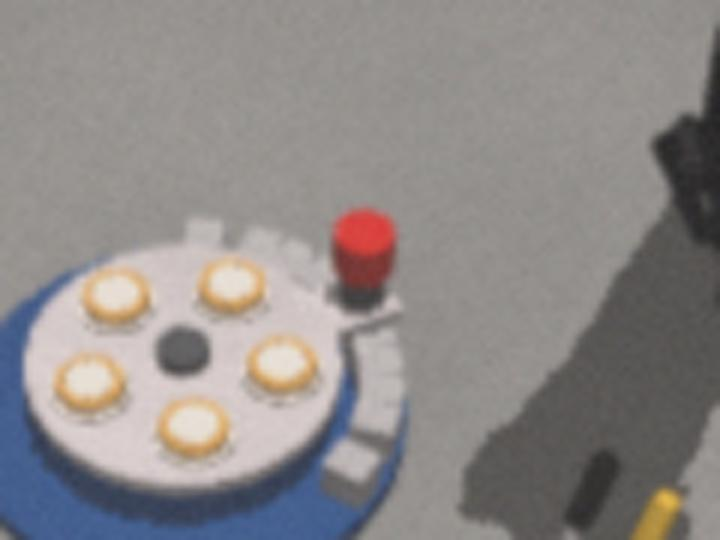

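Request:
{"name": "jog_arm", "arguments": {
  "rows": [
    [[-1,1,0],-0.04],
    [[-1.2,1,0],0],
    [[0,0,2],0],
    [[0,0,2.5],0],
    [[0,0,2],0],
    [[0,0,0.6],0],
    [[0,0,0],0]
  ]
}}

```text
time: 14.63
ee_pos: [0.4312, 0.124, 0.1415]
ee_rot: [0.074, -3.137, -0.054]
force: [-0.2, 0.2, -0.2]
gripper_width: 0.0
```

```bash
python3 -c "
from h import *
st()"
```

```text
t 14.63 pos [0.4312 0.124  0.1415] rail [-0.0867 -0.0601] toolx ang -177.3 z [-0.004  0.034 -0.999] F [-0.2  0.2 -0.2] w 0.0
```

Request:
{"name": "jog_arm", "arguments": {
  "rows": [
    [[-1,0.2,0],0],
    [[-1.2,0.1,0],0],
    [[-1.2,0,0],0],
    [[-1.2,0,0],0],
    [[-1.2,0,0],0],
    [[0,0,0],0]
  ]
}}

```text
time: 15.13
ee_pos: [0.4984, 0.1302, 0.1466]
ee_rot: [-0.07, 3.138, 0.057]
force: [-1.1, -0.5, -0.5]
gripper_width: -0.0001
```

```bash
python3 -c "
from h import *
st()"
```

```text
t 15.13 pos [0.4984 0.1302 0.1466] rail [-0.0192 -0.0576] toolx ang -177.5 z [ 0.001  0.036 -0.999] F [-1.1 -0.5 -0.5] w -0.0001
```

Request:
{"name": "jog_arm", "arguments": {
  "rows": [
    [[-0.8,0,0.3],0],
    [[-0.8,0,0.2],0],
    [[-0.7,0,0],0],
    [[-0.3,0,0],0],
    [[0,0,0],0]
  ]
}}

```text
time: 15.55
ee_pos: [0.528, 0.1319, 0.1427]
ee_rot: [-0.069, 3.138, 0.058]
force: [-0.8, -0.0, 0.7]
gripper_width: -0.0001
```

```bash
python3 -c "
from h import *
st()"
```

```text
t 15.55 pos [0.528  0.1319 0.1427] rail [ 0.0104 -0.0576] toolx ang -177.5 z [ 0.001  0.037 -0.999] F [-0.8 -0.   0.7] w -0.0001
```

Now nudge until it stops, then rise.

Request:
{"name": "jog_arm", "arguments": {
  "rows": [
    [[-0.4,0,0],0],
    [[-0.3,0,0],0],
    [[0,0,0],0]
  ]
}}

```text
time: 15.8
ee_pos: [0.5316, 0.132, 0.1425]
ee_rot: [0.069, -3.135, -0.058]
force: [-0.3, 0.3, 1.9]
gripper_width: 0.0
```

Request:
{"name": "jog_arm", "arguments": {
  "rows": [
    [[0.4,0,-1],0],
    [[0,0,-3],0],
    [[0,0,-2.5],0],
    [[3,0,-0.5],0],
    [[3.5,0,0],0],
    [[2,3.5,0],0],
    [[0,4,0],0],
    [[0,4,0],0],
    [[0,3,0],0],
    [[0,0,0],0]
  ]
}}

```text
time: 16.63
ee_pos: [0.4373, 0.273, 0.2317]
ee_rot: [-0.056, 3.126, 0.066]
force: [0.0, -1.1, 0.4]
gripper_width: 0.0002
```

```bash
python3 -c "
from h import *
st()
p=ctrl.capture('scene');cv2.imwrite('pics/d1.png',cv2.resize(p['pixels'][150:300,280:500,::-1],None,fx=3.5,fy=3.5))
print([(b[0].tolist(),int(b[1])) for b in blobs(p,'yellow') if 360<b[0][0]<440 and b[0][1]>190])
print(proj(p,[.5175+.0311,.1336,.127]))
"
```

```text
t 16.63 pos [0.4373 0.273  0.2317] rail [-0.0723  0.0884] toolx ang -178.0 z [ 0.013  0.042 -0.999] F [ 0.  -1.1  0.4] w 0.0002
[([375.5, 215.6], 16), ([432.0, 232.3], 53)]
[[376.09783112 216.26043001]]
```

View pics/d1.png

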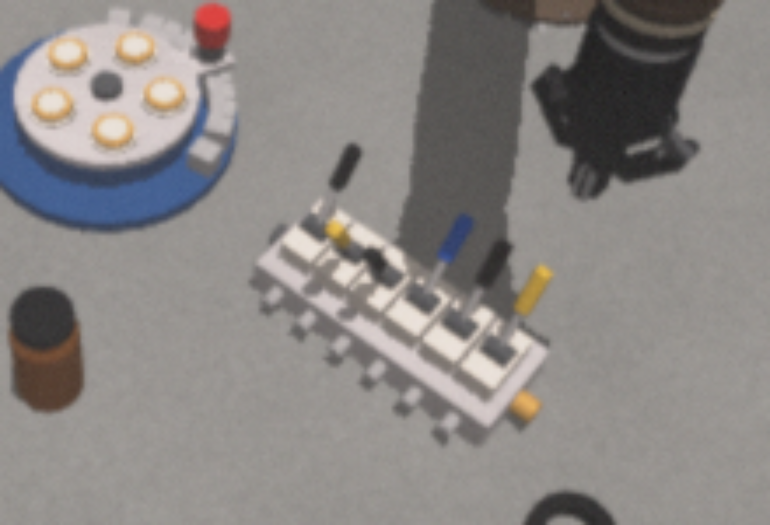

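Request:
{"name": "jog_arm", "arguments": {
  "rows": [
    [[0.8,0.5,0],-0.02],
    [[0.8,0.5,0],0],
    [[0,0,2.5],0],
    [[0,0,2.5],0],
    [[0,0,2.2],0],
    [[0,0,1.2],0],
    [[0,0,0],0]
  ]
}}

```text
time: 17.27
ee_pos: [0.42, 0.282, 0.1498]
ee_rot: [-0.083, 3.118, 0.068]
force: [0.0, 0.8, -0.1]
gripper_width: -0.0004
```

```bash
python3 -c "
from h import *
st()"
```

```text
t 17.27 pos [0.42   0.282  0.1498] rail [-0.0891  0.0983] toolx ang -177.0 z [ 0.021  0.044 -0.999] F [ 0.   0.8 -0.1] w -0.0004
```

Request:
{"name": "jog_arm", "arguments": {
  "rows": [
    [[-0.8,-0.2,0.8],0],
    [[-1.2,-0.1,0.2],0],
    [[-1.2,0,0],0],
    [[-1.2,0,0],0],
    [[-1.2,0,0],0],
    [[0,0,0],0]
  ]
}}

```text
time: 17.77
ee_pos: [0.4823, 0.2808, 0.1446]
ee_rot: [-0.079, 3.114, 0.072]
force: [-0.7, -0.1, 0.1]
gripper_width: 0.0002
```

```bash
python3 -c "
from h import *
st()"
```

```text
t 17.77 pos [0.4823 0.2808 0.1446] rail [-0.0269  0.0936] toolx ang -177.1 z [ 0.024  0.047 -0.999] F [-0.7 -0.1  0.1] w 0.0002
```

Request:
{"name": "jog_arm", "arguments": {
  "rows": [
    [[-0.8,0,0.1],0],
    [[-0.9,0,0.1],0],
    [[-0.9,0,0],0],
    [[-0.7,0,0],0],
    [[-0.4,0,0],0],
    [[-0.3,0,0],0],
    [[0,0,0],0]
  ]
}}

```text
time: 18.35
ee_pos: [0.5231, 0.2825, 0.1442]
ee_rot: [-0.079, 3.125, 0.075]
force: [-2.0, 0.4, 3.6]
gripper_width: 0.0001
```

```bash
python3 -c "
from h import *
st()"
```

```text
t 18.35 pos [0.5231 0.2825 0.1442] rail [0.0139 0.0931] toolx ang -177.1 z [ 0.014  0.048 -0.999] F [-2.   0.4  3.6] w 0.0001
```

At its stop by the position and the force; now retreat and check everything.

Request:
{"name": "jog_arm", "arguments": {
  "rows": [
    [[0.4,0,-1],0],
    [[0,0,-3],0],
    [[0,0,-3],0],
    [[3,0,-1],0],
    [[4,0,0],0],
    [[4,1,0],0],
    [[4,1,0],0],
    [[2,0,0],0],
    [[0,0,0],0],
    [[0,0,0],0]
  ]
}}

```text
time: 19.18
ee_pos: [0.3464, 0.2905, 0.2324]
ee_rot: [-0.074, 3.108, 0.082]
force: [0.7, 0.1, 0.1]
gripper_width: 0.0001
```

```bash
python3 pin.py; python3 -c "
from h import *
p=ctrl.capture('scene');cv2.imwrite('pics/e1.png',cv2.resize(p['pixels'][120:320,220:500,::-1],None,fx=2.8,fy=2.8))
print([(b[0].tolist(),int(b[1])) for b in blobs(p,'yellow') if 360<b[0][0]<440 and b[0][1]>190])
print(proj(p,[[.5486,.1336,.127],[.5092+.0311,.2854,.127]]))
t=ctrl.capture('top');cv2.imwrite('pics/e2.png',cv2.resize(t['pixels'][130:330,170:470,::-1],None,fx=2.6,fy=2.6))
for k in('ring_gauge','oil_bottle','tub'):
  print(k,[(x['position'],round(x['conf'],2)) for x in ctrl.pinpoint(t,k)])
"
```

```text
t 19.18 pos [0.3464 0.2905 0.2324] rail [-0.1621  0.1108] toolx ang -177.3 z [ 0.03   0.053 -0.998] F [0.7 0.1 0.1] w 0.0001
scene [(array([340.4, 156.4]), array([336, 151,  10,  12,  94], dtype=int32))]
top [(array([347.4, 258.4]), array([343, 254,  10,  10,  83], dtype=int32))]
[ 0.4266 -0.1268  0.1011] [-0.15 -0.01 -0.11  0.09]
[([375.5, 215.6], 16), ([420.0, 246.0], 17)]
[[376.09783112 216.26043001]
 [419.93573215 246.36655643]]
ring_gauge [([194.5, 217.4], 0.64)]
oil_bottle [([303.9, 159.8], 0.86)]
tub [([448.5, 215.9], 0.89)]
```

View pics/e1.png

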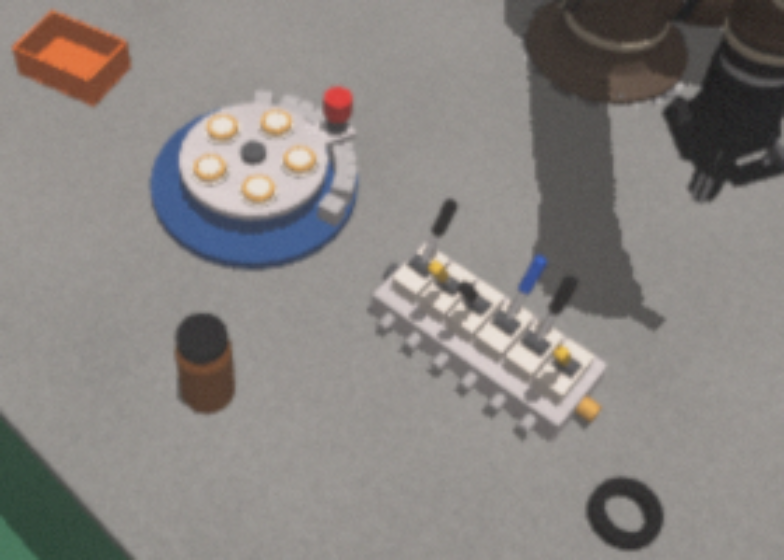

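View pics/e2.png

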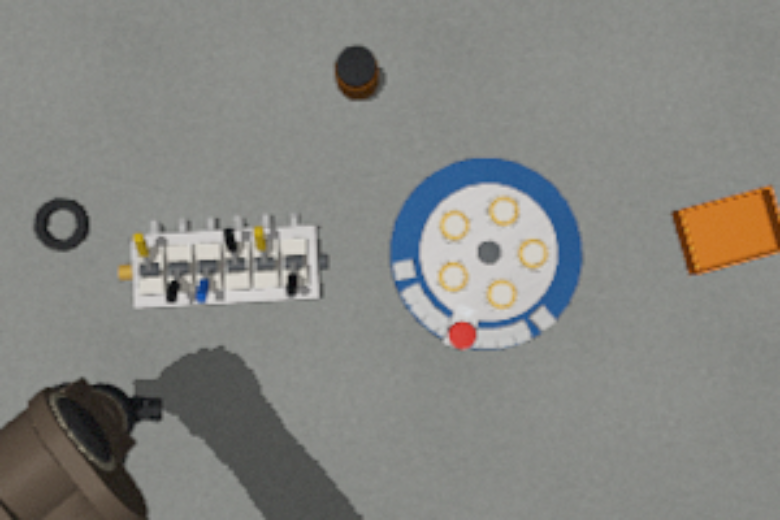

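```bash
python3 -c "
from workcell import ctrl
print(ctrl.close_job())"
```

```text
the job is handed in; nothing more can be done
None
```

The changeover is done in the required order and the job is handed in, with the robot clock at about 19 s. The system gave no verdict.

1. **Blue lever:** I pushed it shut until it stopped. Its grip then showed about 1 px from where it should be at the shut stop.
2. **Index pin and dial:** I gripped the red knob and lifted it about 20 mm, where the tool read 8.5 N against the spring. I swung the dial about 50° anticlockwise, lowered the pin and let go.
3. **Yellow levers:** I opened both to their stops after the pin was home. Both grips showed within about 1 px of where they should be.

**Last checks:**
- **Pin and dial:** The knob measured about 101 mm high against 98 mm nominal. If the pin were still up on the arc it would read about 114 mm. The knob had turned about 49.8° round the dial axis, against the 50° needed. The top picture shows it over the gap between the arc segments.
- **Black levers:** In the pictures they look unmoved.
- **Ring, jar and tub:** In the before and after pictures they look unmoved and upright. The network's positions differ by up to 3 px (about 10 mm), which is within its scatter.
- **Gripper:** It is clear of everything.

**Two small disagreements:**
- The first height estimate for the knob came out at 110 mm with the pin home. That colour patch covered only the lit part of the knob, so I redid it with a wider colour mask.
- The tool tilted about 0.05 rad over the moves, with no effect on the work.

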